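# Tip a tall carton over and load it into the bench holder

## Task

The tall carton of lab wipes stands on end in front of the low aluminium holder: without lifting it, tip it over towards the holder by pushing near its top, so that it lies on its side. Then push it lengthwise from behind, top end first, between the holder's guides until the blue follower plate is pushed fully back and stops hard (the end stop behind it is clamped at a different depth each time: find it by feel), and keep it pressed there with about 13 N for a second before letting go; a push above 22 N would crush the carton. Leave the other things on the bench where they are.

Things in the scene. Friction and masses are not known exactly. Their poses are not given: they have to be found in the camera images.
- carton: brown rigid carton, white panels, green band, 100 (its x) x 90 (y) x 230 mm tall (z), 0.3 to 0.5 kg. Origin: centre of its underside; z to its top end. Starts upright at about holder x 0, y -190 mm, +y face towards the holder (within 0.08 rad). A push of 1 to 3 N on its -y face, 190 mm up, tips it about its lower +y edge (balance at 0.37 rad); pushed low it slides, with 1 to 5 N
- carton_top (a point): centre of the carton's top end face, 230 mm from the origin along the carton's z. Tipped over towards the holder, the carton lies 90 mm high, this end short of the follower; its underside is then the upright end face to push on
- holder: low aluminium holder fixed to the bench. Origin on the bench, z up, y the loading direction, x across. Two parallel guides, 50 mm high, 107 mm apart, at y = 160 to 300 mm, centred on x = 0; from y = 100 to 160 mm they flare out to a mouth about 170 mm wide. No floor: the carton slides on the bench. An end stop, up to 75 mm high, is clamped across the guides; its setting (inner face at y = 262 to 286 mm) is not measured
- follower: blue plate across the holder, 100 mm wide, 12 thick, top 72 mm up. Origin: bottom centre of its face towards the mouth; axes as the holder's. Starts at holder y = 210 to 246 mm, slides in +y 28 to 40 mm against about 2.5 N of friction, stays where left, and stops hard against the end stop, with its origin somewhere at holder y = 250 to 274 mm
- amber_bottle: bystander: amber bottle, diameter 58, height 130 mm, on the far side of the holder; origin centre of its underside
- white_jar: bystander: white jar with blue cap, diameter 60, height 70 mm, on the far side of the holder; origin centre of its underside
- beaker: bystander: glass beaker, diameter 70, height 85 mm, at the right of the bench, behind the carton; origin centre of its underside
- slide_box: bystander: green box 50 x 80 x 35 mm, on the far side of the carton; origin centre of its underside
- mug: bystander: blue mug, diameter 80, height 90 mm, far right of the bench; origin centre of its underside
- weight: bystander: brass weight, diameter 48, height 80 mm, far left of the bench; origin centre of its underside
- screwdriver: bystander: screwdriver lying at the left of the bench; origin at its middle
Not all that is in view belongs to the job. There is more than one size of the carton; the one meant has the size given above. Leave any yellow look-alike of the part that bears follower alone.

How it is judged (in metres and radians):
On the way, in this order (a step that is already met when the one before it is completed fails the run):
1. the carton lies on its side, its top end towards the holder (within 0.35 rad of the loading direction) and short of the follower (angle between carton's own z axis and vertical between 1.5 and 1.64 rad and angle between the z axis of carton and the y axis of holder, either way round below 0.35 rad and y of carton_top in the frame of holder between 0 and 0.195 m), for 0.2 s.
2. the carton's top end presses the follower with more than 5 N, which only the end stop behind it can bear (its own friction is 2.5 N) (y of follower in the frame of holder above 0.2475 m and contact force between carton and follower above 5 N), for 0.4 s.
At the end, for the whole second after the job is handed in: The carton lies on its side (within 0.07 rad) between the guides, in line with the holder within 0.07 rad, the follower left pushed back (origin beyond holder y = 247.5 mm) and the carton's top end within 4 mm of its face, everything at rest (angle between carton's own z axis and vertical between 1.5 and 1.64 rad and y of follower in the frame of holder above 0.2475 m and y of carton_top in the frame of follower above -0.004 m and angle between the z axis of carton and the y axis of holder, either way round below 0.07 rad and linear speed of carton below 0.02 m/s and angular speed of carton below 0.1 rad/s); the robot touches nothing.
It fails at once if the carton is lifted off the bench (its top end or its underside's centre higher than 0.27 m / 0.13 m) (height (world z) of carton_top above 0.27 m or height (world z) of carton above 0.13 m).
It fails at once if the robot pushes the carton with more than 22 N (contact force between the arm and carton above 22 N).
It fails at once if the carton presses the follower with more than 22 N (contact force between carton and follower above 22 N).
It fails at once if a bystander is moved by more than 25 mm (distance of any of amber_bottle, white_jar, beaker, slide_box, mug, weight, screwdriver from where it was at the start of the episode above 0.025 m).
It also fails if it takes over 72 s, if anything falls off the work surface, if the arm or the gripper's body presses on something with over 40 N, if the wrist force passes 120 N, or if a joint passes its speed limit or range.

## Robot

A 6-joint arm with a two-finger parallel gripper is mounted at the origin on the work surface. World frame = base frame: x ahead of the robot, y to its left, z up, the work surface at z = 0. Lengths are in mm, angles in rad, forces in N, time in s.
With the tool pointing down it reaches from about 275 to 750 mm from the base axis. Payload 10.2 kg.
Tool frame: the origin (TCP) lies at the very end of the fingers, on their centre line; the grasp point (between the pads) lies 19 mm behind it; z points along the fingers, y is the line along which they close (so a half turn about z gives the same grasp; the last joint's range is limited). The gripper opens to 85 mm and grips with 20 to 120 N. Pads are 22 mm wide; open, the fingers measure 114 mm over their backs; the gripper's body (76 mm by 85 mm) begins 54 mm behind the grasp point. The pads swing forward as they close: fully open they stand 13 mm farther back than shut.
Start: joints at [-1.431, 0.313, 1.498, -0, 1.331, -0.223], TCP at [186.307, -490.837, 207.394] pointing down, gripper open.
Joint ranges: [-2.94, 2.94], [-0.97, 2.17], [0.19, 2.56], [-1.23, 4.37], [0.02, 3.11], [-2.88, 2.88]. Speed limits (rad/s): [2.39, 2.39, 3.01, 3.14, 3.14, 3.14].

## Interface

Orientations are given as a unit quaternion [w, x, y, z].
In Python, from rig import telemetry, optics, ctrl gives the robot as it stands.
- The arm moves only by the tool servo_tool, never from a script. Its argument "deltas" is a list of rows, each a list of 3 entries, a list of its own where there are three numbers: the shift along the tool's x, y, z in units of 20 cm (1.0 is 20 cm), then the turn, a rotation vector about the tool's x, y, z in units of 90 degrees (1.0 is 90 degrees), then the opening, from 0 (shut) to 1 (fully open). A call has 1 to 8 rows; each row shifts and turns the commanded pose from where the row before left it, along the tool's axes as they then stand; what a row does not reach is not made up. A row lasts 1/10 s, in which the tool goes at most 50 mm and 8.59 degrees, less where a joint would pass 70% of its speed; a pose out of reach is approached as far as the arm can. A call with a number of a shift or a turn outside -1 to 1 is refused whole. A call with a gripper value outside its range is refused whole. The fingers move at their own pace and stop on an object; "squeeze" is the grip in N (left out, the last holds). Time passes only in rows, so rows that do not move let the fingers close. It gives the time, the measured TCP pose, the force, the opening and the grip force at its end, in the units of the state.
- telemetry.sense(): the state, without advancing time (a new reading comes with each control period).
- optics.capture(name): name is "scene" or "top"; returns the picture (400x640x3 uint8, blue, green, red); there is no depth.
- optics.camera_model(name): a dict with "vfov" (degrees; the focal length in pixels is half the picture's height over the tangent of half this angle, whatever the lens; pixels are square), "cx", "cy" (the principal point, pixels), "R" (3x3) and "t" (3): a world point X has camera coordinates R X + t. Camera axes: x right, y down, z forward; pixel columns grow to the right and rows downward; lengths in mm; the calibration is good to about 2 mm. A picture is of the moment at which its call begins. camera_model takes no time and is no camera call.
- ctrl.finish_job(): hands the job in; it is judged then, once.
The state is a dict: "time_s": time; "joints": joint angles; "dq": joint speeds; "tau": joint torques, N m; "eef_pos": TCP position; "ee_rot": TCP orientation; "force": force on the tool from outside, world axes, zero at the start; "wrist_torque": the same for the moment, N m; "grip_width": opening from 0.0 (shut) to 1.0 (fully open); "grip_force": force on a finger pad.
Only numpy, scipy, OpenCV 4.12 (cv2) and the standard library are available. Lean on these libraries where they do the work, as an engineer would, in place of code of your own. Each camera call takes 0.05 s, during which the arm holds its last target. There are 200 camera calls.

## Working session

There is one attempt and no reset: what is moved stays moved. The work goes in short steps, Python scripts to look and compute and a tool call to move; the robot and the scene stay as the last step left them, time stands still between calls to the robot, and variables do not carry over. Pictures are saved under pics/ and viewed, at most 10 in all, crops included, and the job is handed in when it is done.

Besides the shell and the picture viewer there is one more tool, called after ">>>" as name(argument=value, ...), one argument or row to a line, values as JSON. servo_tool: Moves the arm, as the interface text tells. Its arguments: {"type":"object","properties":{"deltas":{"type":"array"},"squeeze":{"type":"number"}},"required":["deltas"]}

```bash
mkdir -p pics; python3 - <<'E'
from rig import telemetry, optics, ctrl
import cv2
for n in("scene","top"):
    cv2.imwrite(f"pics/{n}0.png",optics.capture(n)); print(n,optics.camera_model(n))
print(telemetry.sense())
E
```

```text
scene {'vfov': 46.711984643355294, 'cx': 318.6297316227453, 'cy': 198.52058753172358, 'R': array([[ 0.72819591,  0.68536509,  0.00232422],
       [ 0.41235157, -0.43540704, -0.80024177],
       [-0.54744579,  0.58369118, -0.599673  ]]), 't': array([-384.46415142,  -66.50522553, 1773.49452406])}
top {'vfov': 46.91435405543489, 'cx': 320.85698681502845, 'cy': 197.36033796037367, 'R': array([[ 1.11479909e-03, -9.99941976e-01, -1.07145822e-02],
       [-9.92651364e-01,  1.89967539e-04, -1.21009231e-01],
       [ 1.21004245e-01,  1.07707456e-02, -9.92593554e-01]]), 't': array([  38.32518796,  536.91829567, 1529.74105905])}
{'time_s': 0.1, 'joints': array([-1.43138782e+00,  3.13397759e-01,  1.49835593e+00, -2.09313690e-05,
        1.33099773e+00, -2.23378867e-01]), 'dq': array([-3.05144742e-03,  8.54781528e-05, -2.52637844e-03,  1.52934568e-03,
       -3.28922531e-04, -5.52835457e-04]), 'tau': array([ 4.45351252e-03, -4.12897146e+01, -2.60145092e+01, -1.52545072e-04,
        3.01433603e-03,  4.02820977e-07]), 'eef_pos': array([ 186.2699709 , -490.57142963,  206.89237121]), 'ee_rot': array([-5.79297836e-04,  9.83592611e-01,  1.80402991e-01,  1.41624834e-05]), 'force': array([-0.20093924, -0.71103317,  0.35954663]), 'wrist_torque': array([ 0.02460165,  0.01702312, -0.02718834]), 'grip_force': 0.0, 'grip_width': 1.0001597917851228}
```

View pics/scene0.png

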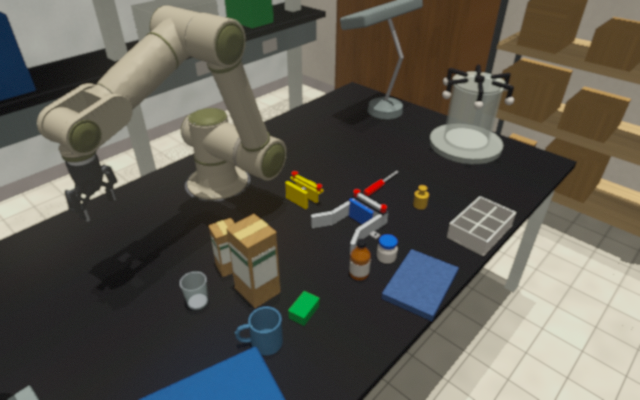

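View pics/top0.png

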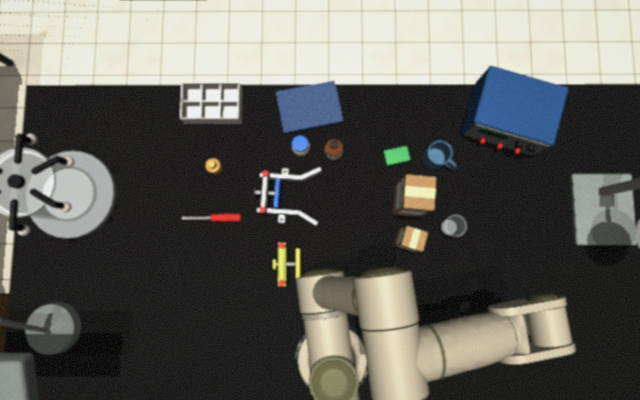

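The top view has the big carton at about (415,195), the small look-alike at (411,239), the beaker at (454,226) and the holder at about (285,195), loading towards image left. I'll enlarge that area.

```bash
python3 - <<'E'
import cv2
a=cv2.imread("pics/top0.png")[130:280,240:480]
cv2.imwrite("pics/c1.png",cv2.resize(a,(800,500),interpolation=cv2.INTER_CUBIC))
E
```

```text
(no output)
```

View pics/c1.png

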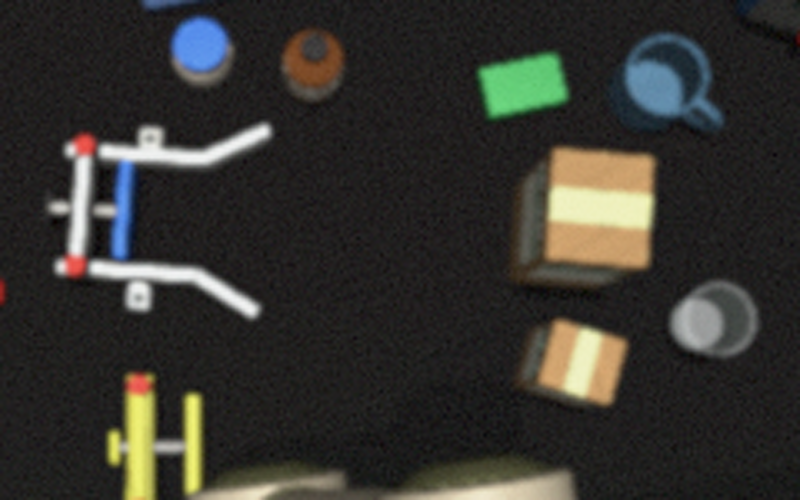

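The enlarged crop shows the guides, with bends at (207,157) and (197,274). The follower's mouth-side face runs (133,160) to (128,258). The carton's top corners are (552,149), (656,155), (649,268) and (545,262), and the beaker rim is around (722,320).

```bash
cat >h.py <<'E'
import numpy as np
from rig import optics,telemetry
def pix(n,u,v,z):
    m=optics.camera_model(n);f=200/np.tan(np.radians(m["vfov"]/2))
    R=np.array(m["R"]);t=np.array(m["t"]);c=-R.T@t
    d=R.T@np.array([(u-m["cx"])/f,(v-m["cy"])/f,1]);return c+d*(z-c[2])/d[2]
def crop(u,v,z): return pix("top",240+(u-.0)/10*3,130+v/10*3,z)
def ang(a,b): return np.arctan2(*(b-a)[[1,0]])
E
python3 - <<'E'
from h import *
np.set_printoptions(precision=1,suppress=True)
ub,ul,lb,ll=[crop(u,v,50) for u,v in((207,157),(105,151),(197,274),(92,267))]
ut,lt=crop(266,130,50),crop(256,312,50)
print("guides",ub,ul,lb,ll,ut,lt, np.linalg.norm(ub-lb))
f1,f2=crop(133,160,72),crop(128,258,72);print("foll",f1,f2)
for a,b in((ub,ul),(lb,ll)):print("dir",ang(a,b))
print("across: ",ang(lb,ub)+np.pi/2,ang(lt,ut)+np.pi/2,ang(f2,f1)+np.pi/2)
c=[crop(u,v,230) for u,v in((552,149),(656,155),(649,268),(545,262))]
print("carton",c,np.mean(c,0));print([ang(c[1],c[0]),ang(c[2],c[3]),ang(c[3],c[0])+np.pi/2,ang(c[2],c[1])+np.pi/2])
print([np.linalg.norm(c[i]-c[i-1]) for i in range(4)])
print("beaker",crop(722,320,85),crop(698,324,5),"small",[crop(u,v,z) for z in(150,180) for u,v in((558,320),(627,338),(611,405),(541,378))])
E
```

```text
guides [603.6 101.7  50. ] [609.9 205.1  50. ] [484.9 111.   50. ] [491.9 216.5  50. ] [631.3  42.1  50. ] [446.8  51.8  50. ] 119.13778887617273
foll [597.  174.4  72. ] [498.8 178.2  72. ]
dir 1.5106699415746776
dir 1.5042229047661568
across:  1.4925647119050507 1.51809843279038 1.5322562270842548
carton [array([ 580.6, -215.3,  230. ]), array([ 575.2, -307.6,  230. ]), array([ 474.2, -298.5,  230. ]), array([ 479.5, -207. ,  230. ])] [ 527.4 -257.1  230. ]
[np.float64(1.511481188950962), np.float64(1.5128094803182397), np.float64(1.4888780194927247), np.float64(1.4807990559333233)]
[np.float64(101.50434067402763), np.float64(92.45379844446364), np.float64(101.40441845326866), np.float64(91.6371880218197)]
beaker [ 436.9 -402.1   85. ] [ 437.6 -400.1    5. ] small [array([ 433. , -231.5,  150. ]), array([ 416.3, -295.1,  150. ]), array([ 354.4, -278.7,  150. ]), array([ 379.2, -214.6,  150. ]), array([ 431.2, -226.2,  180. ]), array([ 414.9, -288.5,  180. ]), array([ 354.3, -272.4,  180. ]), array([ 378.6, -209.6,  180. ])]
```

>>> servo_tool(
  deltas=[
    [[0.18,-0.01,0],[0,0,0],0.5],
    [[0.18,-0.01,0],[0,0,0],0.5],
    [[0.18,-0.01,0],[0,0,0],0.5],
    [[0.18,-0.01,0],[0,0,0],0.5],
    [[0.18,-0.01,0],[0,0,0],0.5],
    [[0.18,-0.01,0],[0,0,0],0.5],
    [[0.18,-0.01,0],[0,0,0],0.5],
    [[0.18,-0.01,0],[0,0,0],0.5],
  ],
  squeeze=40,
)

```text
time_s: 0.9
eef_pos: [451.1, -372.7, 207.1]
ee_rot: [-0.0, 0.984, 0.18, -0.0]
force: [0.1, 0.7, -0.1]
grip_width: 0.504
grip_force: 0.0
```

>>> servo_tool(
  deltas=[
    [[0,0,0],[0,0,-0.09],0.5],
    [[0,0,0],[0,0,-0.09],0.5],
    [[0,0,0],[0,0,-0.09],0.5],
    [[0,0,0],[0,0,-0.09],0.5],
    [[0,0,0],[0,0,-0.09],0.5],
    [[0,0,0],[0,0,-0.09],0.5],
    [[0,0,0],[0,0,-0.09],0.5],
    [[0,0,0],[0,0,-0.099],0.5],
  ],
)

```text
time_s: 1.7
eef_pos: [449.8, -373.5, 207.0]
ee_rot: [-0.0, 0.729, 0.685, 0.0]
force: [0.1, -0.1, 0.1]
grip_width: 0.502
grip_force: 0.0
```

>>> servo_tool(
  deltas=[
    [[0,0,0],[0,0,0],0.5],
    [[0,0,0],[0,0,0],0.5],
  ],
)

```text
time_s: 1.9
eef_pos: [449.8, -373.6, 207.2]
ee_rot: [-0.0, 0.732, 0.681, 0.0]
force: [0.5, 0.2, 0.3]
grip_width: 0.502
grip_force: 0.0
```

>>> servo_tool(
  deltas=[
    [[0,0.116,0.03],[0,0,-0.006],0.5],
    [[0,0.116,0.04],[0,0,0],0.5],
    [[0,0.116,0.04],[0,0,0],0.5],
    [[0.06,0,0],[0,0,0],0.5],
    [[0.06,0,0],[0,0,0],0.5],
    [[0.06,0,0],[0,0,0],0.5],
    [[0,0,0],[0,0,0],0.5],
  ],
)

```text
time_s: 2.6
eef_pos: [521.4, -340.5, 186.4]
ee_rot: [0.0, 0.728, 0.686, 0.0]
force: [-1.1, 0.7, -0.6]
grip_width: 0.501
grip_force: 0.0
```

>>> servo_tool(
  deltas=[
    [[0.02,0,0],[0,0,0],0.5],
    [[0.02,0,0],[0,0,0],0.5],
    [[0.02,0,0],[0,0,0],0.5],
    [[0.02,0,0],[0,0,0],0.5],
    [[0.02,0,0],[0,0,0],0.5],
    [[0.02,0,0],[0,0,0],0.5],
    [[0.02,0,0],[0,0,0],0.5],
    [[0.02,0,0],[0,0,0],0.5],
  ],
)

```text
time_s: 3.4
eef_pos: [523.4, -309.9, 185.5]
ee_rot: [0.0, 0.728, 0.686, -0.0]
force: [0.1, -0.8, 1.2]
grip_width: 0.498
grip_force: 0.5
```

>>> servo_tool(
  deltas=[
    [[0.02,0,0],[0,0,0],0.5],
    [[0.02,0,0],[0,0,0],0.5],
    [[0.02,0,0],[0,0,0],0.5],
    [[0.02,0,0],[0,0,0],0.5],
    [[0.02,0,0],[0,0,0],0.5],
    [[0.02,0,0],[0,0,0],0.5],
    [[0.02,0,0],[0,0,0],0.5],
    [[0.02,0,0],[0,0,0],0.5],
  ],
)

```text
time_s: 4.2
eef_pos: [525.2, -277.8, 185.4]
ee_rot: [-0.0, 0.728, 0.686, 0.0]
force: [0.3, -0.4, -0.1]
grip_width: 0.501
grip_force: 0.3
```

>>> servo_tool(
  deltas=[
    [[0.02,0,0],[0,0,0],0.5],
    [[0.02,0,0],[0,0,0],0.5],
    [[0.02,0,0],[0,0,0],0.5],
    [[0.02,0,0],[0,0,0],0.5],
    [[0.02,0,0],[0,0,0],0.5],
    [[0.02,0,0],[0,0,0],0.5],
  ],
)

```text
time_s: 4.8
eef_pos: [526.7, -253.9, 185.4]
ee_rot: [-0.0, 0.728, 0.686, 0.0]
force: [0.7, 0.0, 0.4]
grip_width: 0.5
grip_force: 0.1
```

>>> servo_tool(
  deltas=[
    [[0.02,0,0],[0,0,0],0.5],
    [[0.02,0,0],[0,0,0],0.5],
    [[0.02,0,0],[0,0,0],0.5],
    [[0.02,0,0],[0,0,0],0.5],
    [[0.02,0,0],[0,0,0],0.5],
    [[0.02,0,0],[0,0,0],0.5],
    [[0.02,0,0],[0,0,0],0.5],
    [[0,0,0],[0,0,0],0.5],
  ],
)

```text
time_s: 5.6
eef_pos: [528.4, -225.8, 185.4]
ee_rot: [-0.0, 0.727, 0.686, 0.0]
force: [0.9, 0.5, 0.9]
grip_width: 0.497
grip_force: 0.0
```

>>> servo_tool(
  deltas=[
    [[-0.1,0,0],[0,0,0],0.5],
    [[-0.2,0,0],[0,0,0],0.5],
    [[-0.2,0,0],[0,0,0],0.5],
    [[-0.15,0,0],[0,0,0],0.5],
    [[0,0,0],[0,0,0],0.5],
  ],
)

```text
time_s: 6.1
eef_pos: [519.2, -360.8, 184.5]
ee_rot: [0.0, 0.729, 0.684, -0.0]
force: [0.5, 0.1, -0.3]
grip_width: 0.5
grip_force: 0.0
```

```bash
python3 - <<'E'
from h import *
import cv2
a=optics.capture("top"); cv2.imwrite("pics/t1.png",a)
cv2.imwrite("pics/c2.png",cv2.resize(a[130:280,240:480],(800,500),interpolation=cv2.INTER_CUBIC))
s=telemetry.sense();print(s["eef_pos"],s["force"])
E
```

```text
[ 519.68088969 -358.65771851  184.64540438] [ 0.21918371  0.11879869 -1.09997177]
```

View pics/c2.png

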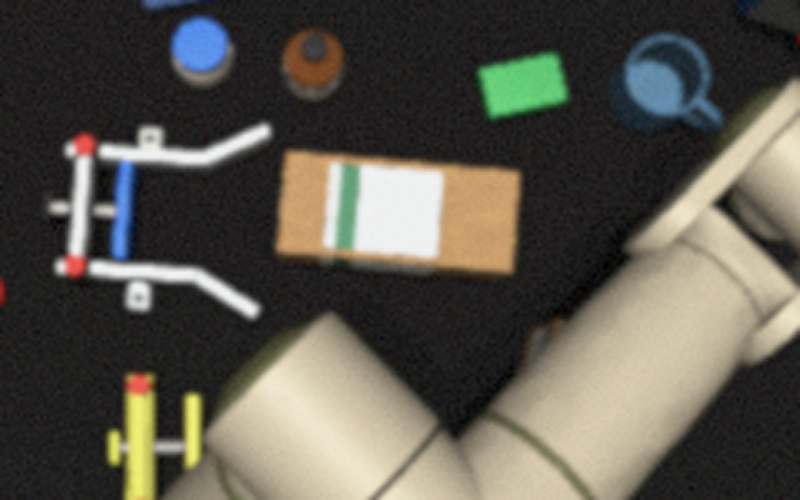

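The carton is lying down, top end towards the holder, with corners at (287,150), (521,171), (514,273) and (276,253). It is yawed slightly.

```bash
python3 - <<'E'
from h import *
np.set_printoptions(precision=3,suppress=True)
c=[crop(u,v,90) for u,v in((287,150),(521,171),(514,273),(276,253))]
O=np.array([534.2,-53.3,0]);d=np.array([.063,.998,0]);e=np.array([.998,-.063,0])
for p in c: print(p,(p-O)@e,(p-O)@d)
print(ang(c[1],c[0]),ang(c[2],c[3]))
E
```

```text
[603.904  20.816  90.   ] 64.89566593719196 78.35952258654268
[ 582.841 -208.947   90.   ] 58.34913138610353 -152.27113255813342
[ 482.322 -200.264   90.   ] -42.51517241236452 -149.93824490594477
[501.903  31.593  90.   ] -37.58102775439048 82.68806860483947
1.4793759837883078 1.4865463012473055
```

>>> servo_tool(
  deltas=[
    [[0.15,0.06,0],[0,0,0],0],
    [[0.2,0.06,0],[0,0,0],0],
    [[0.2,0.06,0],[0,0,0],0],
    [[0.2,0.06,0],[0,0,0],0],
    [[0.2,0.06,0],[0,0,0],0],
    [[0.2,0.06,0],[0,0,0],0],
    [[0.2,0.056,0],[0,0,0],0],
    [[0.044,0,0],[0,0,0],0],
  ],
)

```text
time_s: 6.95
eef_pos: [620.9, -78.5, 185.4]
ee_rot: [-0.0, 0.726, 0.688, 0.0]
force: [0.2, -1.1, -0.4]
grip_width: 0.001
grip_force: 0.0
```

>>> servo_tool(
  deltas=[
    [[0,0,0],[0,0,0],0],
    [[0,0,0],[0,0,0],0],
  ],
)

```text
time_s: 7.15
eef_pos: [619.9, -83.6, 185.5]
ee_rot: [0.0, 0.728, 0.686, -0.0]
force: [-0.2, -0.4, 0.3]
grip_width: -0.0
grip_force: 0.0
```

>>> servo_tool(
  deltas=[
    [[-0.01,0.02,0.12],[0,0,0],0],
    [[0,0,0.15],[0,0,0],0],
    [[0,0,0.15],[0,0,0],0],
    [[0,0,0.15],[0,0,0],0],
    [[0,0,0.145],[0,0,0],0],
    [[0,0,0],[0,0,0],0],
    [[0,0,0],[0,0,0],0],
  ],
)

```text
time_s: 7.85
eef_pos: [624.1, -86.1, 43.3]
ee_rot: [0.0, 0.728, 0.685, 0.0]
force: [0.2, 0.3, -0.1]
grip_width: -0.0
grip_force: 0.0
```

>>> servo_tool(
  deltas=[
    [[0,-0.01,0],[0,0,0],0],
    [[0,-0.01,0],[0,0,0],0],
    [[0,-0.01,0],[0,0,0],0],
    [[0,-0.01,0],[0,0,0],0],
    [[0,-0.01,0],[0,0,0],0],
    [[0,-0.01,0],[0,0,0],0],
  ],
)

```text
time_s: 8.45
eef_pos: [611.9, -84.1, 42.5]
ee_rot: [0.0, 0.728, 0.686, 0.0]
force: [-0.5, -0.3, 1.1]
grip_width: -0.0
grip_force: 0.0
```

>>> servo_tool(
  deltas=[
    [[0,-0.01,0],[0,0,0],0],
    [[0,-0.01,0],[0,0,0],0],
  ],
)

```text
time_s: 8.65
eef_pos: [608.0, -83.9, 42.4]
ee_rot: [0.0, 0.728, 0.686, 0.0]
force: [2.4, 0.9, -0.4]
grip_width: 0.002
grip_force: 0.9
```

>>> servo_tool(
  deltas=[
    [[0,-0.01,0],[0,0,0],0],
    [[0,-0.01,0],[0,0,0],0],
  ],
)

```text
time_s: 8.85
eef_pos: [604.1, -83.7, 42.5]
ee_rot: [0.0, 0.728, 0.686, 0.0]
force: [1.7, 0.6, -0.4]
grip_width: -0.002
grip_force: 0.9
```

>>> servo_tool(
  deltas=[
    [[0,-0.01,0],[0,0,0],0],
    [[0,-0.01,0],[0,0,0],0],
    [[0,-0.006,0],[0,0,0],0],
    [[0,0,0],[0,0,0],0],
    [[0,0.08,0],[0,0,0],0],
    [[0,0.04,-0.15],[0,0,0],0],
    [[0,0,-0.2],[0,0,0],0],
    [[0,0,-0.2],[0,0,0],0],
  ],
)

```text
time_s: 9.65
eef_pos: [622.3, -84.7, 153.2]
ee_rot: [-0.001, 0.728, 0.686, -0.001]
force: [0.7, 0.0, 0.3]
grip_width: -0.0
grip_force: 0.0
```

>>> servo_tool(
  deltas=[
    [[-0.2,0,-0.16],[0,0,0],0.5],
    [[-0.2,-0.06,0],[0,0,0],0.5],
    [[-0.2,-0.06,0],[0,0,0],0.5],
    [[-0.2,-0.06,0],[0,0,0],0.5],
    [[-0.2,-0.06,0],[0,0,0],0.5],
    [[-0.2,-0.06,0],[0,0,0],0.5],
    [[-0.15,-0.06,0],[0,0,0],0.5],
    [[0,0,0],[0,0,0],0.5],
  ],
)

```text
time_s: 10.45
eef_pos: [532.9, -352.5, 183.0]
ee_rot: [-0.001, 0.729, 0.684, -0.001]
force: [0.4, 1.1, 0.2]
grip_width: 0.502
grip_force: 0.0
```

```bash
python3 - <<'E'
from h import *
import cv2
a=optics.capture("top")
cv2.imwrite("pics/c3.png",cv2.resize(a[130:280,240:480],(800,500),interpolation=cv2.INTER_CUBIC))
s=telemetry.sense();print(s["eef_pos"],s["force"],s["ee_rot"])
E
```

```text
[ 533.95524197 -350.45134478  183.15904587] [ 1.04800525  1.03932595 -0.16802984] [-6.51005430e-04  7.28642890e-01  6.84893502e-01 -8.50286403e-05]
```

View pics/c3.png

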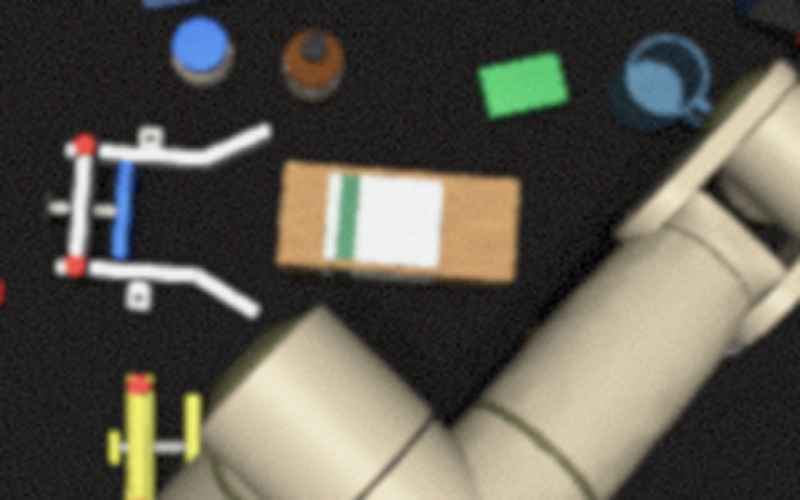

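>>> servo_tool(
  deltas=[
    [[0.12,-0.046,0],[0,0,0],0.5],
    [[0.11,-0.046,0],[0,0,0],0.5],
    [[0,0,0.14],[0,0,0],0.5],
    [[0,0,0.14],[0,0,0],0.5],
    [[0,0,0.14],[0,0,0],0.5],
    [[0,0,0.14],[0,0,0],0.5],
    [[0,0,0.14],[0,0,0],0.5],
    [[0,0,0],[0,0,0],0.5],
  ],
)

```text
time_s: 11.3
eef_pos: [518.1, -299.5, 40.3]
ee_rot: [-0.004, 0.727, 0.686, -0.0]
force: [-0.0, 0.3, -0.2]
grip_width: 0.499
grip_force: 0.0
```

>>> servo_tool(
  deltas=[
    [[0.1,0,0],[0,0,0],0.5],
    [[0.1,0,0],[0,0,0],0.5],
    [[0.1,0,0],[0,0,0],0.5],
    [[0.04,0,0],[0,0,0],0.5],
    [[0.02,0,0],[0,0,0],0.5],
    [[0.02,0,0],[0,0,0],0.5],
    [[0.02,0,0],[0,0,0],0.5],
    [[0.02,0,0],[0,0,0],0.5],
  ],
)

```text
time_s: 12.1
eef_pos: [524.4, -218.4, 43.6]
ee_rot: [0.0, 0.728, 0.686, -0.0]
force: [0.5, 0.3, -0.5]
grip_width: 0.499
grip_force: 0.0
```

>>> servo_tool(
  deltas=[
    [[0.02,0,0],[0,0,0],0.5],
    [[0.02,0,0],[0,0,0],0.5],
    [[0.02,0,0],[0,0,0],0.5],
    [[0.02,0,0],[0,0,0],0.5],
    [[0.02,0,0],[0,0,0],0.5],
    [[0.02,0,0],[0,0,0],0.5],
    [[0.02,0,0],[0,0,0],0.5],
    [[0.02,0,0],[0,0,0],0.5],
  ],
)

```text
time_s: 12.9
eef_pos: [526.2, -186.0, 43.6]
ee_rot: [-0.0, 0.728, 0.686, -0.0]
force: [0.0, -1.5, -0.7]
grip_width: 0.496
grip_force: 0.6
```

>>> servo_tool(
  deltas=[
    [[0.02,0,0],[0,0,0],0.5],
    [[0.02,0,0],[0,0,0],0.5],
    [[0.02,0,0],[0,0,0],0.5],
    [[0.02,0,0],[0,0,0],0.5],
    [[0.02,0,0],[0,0,0],0.5],
  ],
)

```text
time_s: 13.4
eef_pos: [527.5, -166.0, 43.6]
ee_rot: [0.0, 0.728, 0.686, -0.0]
force: [-0.1, -1.2, -0.1]
grip_width: 0.495
grip_force: 0.6
```

>>> servo_tool(
  deltas=[
    [[0.02,0,0],[0,0,0],0.5],
    [[0.02,0,0],[0,0,0],0.5],
    [[0.02,0,0],[0,0,0],0.5],
    [[0.02,0,0],[0,0,0],0.5],
    [[0.02,0,0],[0,0,0],0.5],
  ],
)

```text
time_s: 13.9
eef_pos: [528.6, -146.0, 43.6]
ee_rot: [0.0, 0.728, 0.686, 0.0]
force: [-0.1, -1.5, -1.0]
grip_width: 0.502
grip_force: 0.6
```

>>> servo_tool(
  deltas=[
    [[0.015,0,0],[0,0,0],0.5],
    [[0.015,0,0],[0,0,0],0.5],
    [[0.015,0,0],[0,0,0],0.5],
    [[0.015,0,0],[0,0,0],0.5],
  ],
)

```text
time_s: 14.3
eef_pos: [529.3, -134.2, 43.6]
ee_rot: [-0.0, 0.728, 0.686, -0.0]
force: [0.6, -1.8, -0.4]
grip_width: 0.501
grip_force: 0.7
```

>>> servo_tool(
  deltas=[
    [[0.015,0,0],[0,0,0],0.5],
    [[0.015,0,0],[0,0,0],0.5],
    [[0.015,0,0],[0,0,0],0.5],
    [[0.015,0,0],[0,0,0],0.5],
  ],
)

```text
time_s: 14.7
eef_pos: [530.1, -122.2, 43.6]
ee_rot: [0.0, 0.728, 0.686, 0.0]
force: [-0.9, -2.2, -0.4]
grip_width: 0.497
grip_force: 0.7
```

>>> servo_tool(
  deltas=[
    [[0.015,0,0],[0,0,0],0.5],
    [[0.015,0,0],[0,0,0],0.5],
    [[0.015,0,0],[0,0,0],0.5],
    [[0.015,0,0],[0,0,0],0.5],
  ],
)

```text
time_s: 15.1
eef_pos: [530.8, -110.2, 43.6]
ee_rot: [0.0, 0.728, 0.686, 0.0]
force: [-1.4, -1.5, -0.8]
grip_width: 0.502
grip_force: 0.7
```

>>> servo_tool(
  deltas=[
    [[0.015,0,0],[0,0,0],0.5],
    [[0.015,0,0],[0,0,0],0.5],
    [[0.015,0,0],[0,0,0],0.5],
    [[0.015,0,0],[0,0,0],0.5],
    [[0.015,0,0],[0,0,0],0.5],
    [[0.015,0,0],[0,0,0],0.5],
  ],
)

```text
time_s: 15.7
eef_pos: [531.8, -92.2, 43.6]
ee_rot: [-0.0, 0.728, 0.686, -0.0]
force: [0.1, -0.8, -0.3]
grip_width: 0.501
grip_force: 0.7
```

>>> servo_tool(
  deltas=[
    [[0.015,0,0],[0,0,0],0.5],
    [[0.015,0,0],[0,0,0],0.5],
    [[0.015,0,0],[0,0,0],0.5],
    [[0.015,0,0],[0,0,0],0.5],
    [[0.015,0,0],[0,0,0],0.5],
    [[0.01,0,0],[0,0,0],0.5],
  ],
)

```text
time_s: 16.3
eef_pos: [532.8, -75.2, 43.6]
ee_rot: [-0.0, 0.728, 0.686, 0.0]
force: [-0.9, -1.6, -0.7]
grip_width: 0.498
grip_force: 0.7
```

>>> servo_tool(
  deltas=[
    [[0.01,0,0],[0,0,0],0.5],
    [[0.01,0,0],[0,0,0],0.5],
    [[0.01,0,0],[0,0,0],0.5],
    [[0.01,0,0],[0,0,0],0.5],
    [[0.01,0,0],[0,0,0],0.5],
    [[0.01,0,0],[0,0,0],0.5],
  ],
)

```text
time_s: 16.9
eef_pos: [533.5, -63.4, 43.6]
ee_rot: [0.0, 0.728, 0.686, -0.0]
force: [0.5, -2.0, -1.4]
grip_width: 0.501
grip_force: 0.7
```

>>> servo_tool(
  deltas=[
    [[0.01,0,0],[0,0,0],0.5],
    [[0.01,0,0],[0,0,0],0.5],
    [[0.01,0,0],[0,0,0],0.5],
    [[0.01,0,0],[0,0,0],0.5],
    [[0.01,0,0],[0,0,0],0.5],
  ],
)

```text
time_s: 17.4
eef_pos: [534.1, -53.5, 43.6]
ee_rot: [0.0, 0.728, 0.686, -0.0]
force: [-0.5, -3.7, -0.6]
grip_width: 0.499
grip_force: 2.2
```

>>> servo_tool(
  deltas=[
    [[0.005,0,0],[0,0,0],0.5],
    [[0.005,0,0],[0,0,0],0.5],
    [[0.005,0,0],[0,0,0],0.5],
    [[0.005,0,0],[0,0,0],0.5],
  ],
)

```text
time_s: 17.8
eef_pos: [534.4, -49.5, 43.7]
ee_rot: [0.0, 0.728, 0.686, 0.0]
force: [-0.8, -4.2, -0.0]
grip_width: 0.499
grip_force: 2.1
```

>>> servo_tool(
  deltas=[
    [[0.005,0,0],[0,0,0],0.5],
    [[0.005,0,0],[0,0,0],0.5],
    [[0.005,0,0],[0,0,0],0.5],
    [[0.005,0,0],[0,0,0],0.5],
  ],
)

```text
time_s: 18.2
eef_pos: [534.6, -45.5, 43.6]
ee_rot: [0.0, 0.728, 0.686, 0.0]
force: [-1.2, -4.1, -0.1]
grip_width: 0.5
grip_force: 2.1
```

>>> servo_tool(
  deltas=[
    [[0.005,0,0],[0,0,0],0.5],
    [[0.005,0,0],[0,0,0],0.5],
    [[0.005,0,0],[0,0,0],0.5],
    [[0.005,0,0],[0,0,0],0.5],
    [[0.005,0,0],[0,0,0],0.5],
    [[0.005,0,0],[0,0,0],0.5],
    [[0.005,0,0],[0,0,0],0.5],
  ],
)

```text
time_s: 18.9
eef_pos: [535.0, -38.5, 43.6]
ee_rot: [0.0, 0.728, 0.686, 0.0]
force: [-0.8, -4.0, 0.1]
grip_width: 0.499
grip_force: 2.2
```

>>> servo_tool(
  deltas=[
    [[0.0025,0,0],[0,0,0],0.5],
    [[0.0025,0,0],[0,0,0],0.5],
    [[0.0025,0,0],[0,0,0],0.5],
  ],
)

```text
time_s: 19.2
eef_pos: [535.1, -37.0, 43.7]
ee_rot: [0.0, 0.728, 0.686, 0.0]
force: [-0.4, -4.3, 0.3]
grip_width: 0.501
grip_force: 2.1
```

>>> servo_tool(
  deltas=[
    [[0.0025,0,0],[0,0,0],0.5],
    [[0.0025,0,0],[0,0,0],0.5],
    [[0.0025,0,0],[0,0,0],0.5],
  ],
)

```text
time_s: 19.5
eef_pos: [535.2, -35.5, 43.6]
ee_rot: [0.0, 0.728, 0.686, 0.0]
force: [-1.0, -4.3, -0.2]
grip_width: 0.5
grip_force: 2.1
```

>>> servo_tool(
  deltas=[
    [[0.0025,0,0],[0,0,0],0.5],
    [[0.0025,0,0],[0,0,0],0.5],
    [[0.0025,0,0],[0,0,0],0.5],
  ],
)

```text
time_s: 19.8
eef_pos: [535.3, -34.0, 43.6]
ee_rot: [0.0, 0.728, 0.686, 0.0]
force: [-0.6, -4.5, -0.3]
grip_width: 0.499
grip_force: 2.1
```

>>> servo_tool(
  deltas=[
    [[0.0025,0,0],[0,0,0],0.5],
    [[0.0025,0,0],[0,0,0],0.5],
  ],
)

```text
time_s: 20.0
eef_pos: [535.3, -33.0, 43.7]
ee_rot: [0.0, 0.728, 0.686, 0.0]
force: [-0.5, -4.0, -0.8]
grip_width: 0.502
grip_force: 2.1
```

>>> servo_tool(
  deltas=[
    [[0.0025,0,0],[0,0,0],0.5],
    [[0.0025,0,0],[0,0,0],0.5],
  ],
)

```text
time_s: 20.2
eef_pos: [535.4, -32.1, 43.6]
ee_rot: [0.0, 0.728, 0.686, 0.0]
force: [-0.2, -5.1, -1.1]
grip_width: 0.501
grip_force: 2.1
```

>>> servo_tool(
  deltas=[
    [[0.0025,0,0],[0,0,0],0.5],
    [[0.0025,0,0],[0,0,0],0.5],
  ],
)

```text
time_s: 20.4
eef_pos: [535.4, -31.7, 43.7]
ee_rot: [0.0, 0.728, 0.686, -0.0]
force: [-1.5, -10.6, 1.7]
grip_width: 0.502
grip_force: 5.1
```

>>> servo_tool(
  deltas=[
    [[0.0025,0,0],[0,0,0],0.5],
  ],
)

```text
time_s: 20.5
eef_pos: [535.5, -31.7, 43.8]
ee_rot: [0.001, 0.728, 0.686, -0.001]
force: [-2.6, -11.8, 1.9]
grip_width: 0.501
grip_force: 6.4
```

>>> servo_tool(
  deltas=[
    [[0.0025,0,0],[0,0,0],0.5],
  ],
)

```text
time_s: 20.6
eef_pos: [535.5, -31.6, 43.9]
ee_rot: [0.001, 0.728, 0.686, -0.001]
force: [-3.2, -15.3, 2.4]
grip_width: 0.5
grip_force: 7.7
```

>>> servo_tool(
  deltas=[
    [[-0.001,0,0],[0,0,0],0.5],
    [[0,0,0],[0,0,0],0.5],
  ],
)

```text
time_s: 20.8
eef_pos: [535.4, -31.7, 43.8]
ee_rot: [0.001, 0.728, 0.686, -0.001]
force: [-3.7, -12.1, 0.9]
grip_width: 0.505
grip_force: 6.1
```

>>> servo_tool(
  deltas=[
    [[0,0,0],[0,0,0],0.5],
    [[0,0,0],[0,0,0],0.5],
    [[0,0,0],[0,0,0],0.5],
    [[0,0,0],[0,0,0],0.5],
    [[0,0,0],[0,0,0],0.5],
    [[0,0,0],[0,0,0],0.5],
    [[0,0,0],[0,0,0],0.5],
    [[0,0,0],[0,0,0],0.5],
  ],
)

```text
time_s: 21.6
eef_pos: [535.5, -31.6, 43.9]
ee_rot: [0.001, 0.728, 0.686, -0.001]
force: [-3.0, -12.1, 1.8]
grip_width: 0.498
grip_force: 6.1
```

>>> servo_tool(
  deltas=[
    [[0,0,0],[0,0,0],0.5],
    [[0,0,0],[0,0,0],0.5],
    [[0,0,0],[0,0,0],0.5],
  ],
)

```text
time_s: 21.9
eef_pos: [535.4, -31.7, 43.9]
ee_rot: [0.001, 0.728, 0.686, -0.001]
force: [-3.4, -13.6, 1.4]
grip_width: 0.501
grip_force: 6.1
```

>>> servo_tool(
  deltas=[
    [[-0.01,0,0],[0,0,0],0.5],
    [[-0.02,0,0],[0,0,0],0.5],
    [[-0.1,0,0],[0,0,0],0.5],
    [[-0.2,0,0],[0,0,0],0.5],
    [[-0.2,0,0],[0,0,0],0.5],
    [[-0.2,0,-0.1],[0,0,0],0.5],
    [[-0.1,0,-0.2],[0,0,0],0.5],
    [[0,0,0],[0,0,0],0.5],
  ],
)

```text
time_s: 22.7
eef_pos: [527.6, -199.5, 108.2]
ee_rot: [0.004, 0.729, 0.685, 0.001]
force: [0.2, 0.6, 0.4]
grip_width: 0.5
grip_force: 0.0
```

```bash
python3 - <<'E'
from h import *
import cv2
a=optics.capture("top")
cv2.imwrite("pics/c4.png",cv2.resize(a[130:280,240:480],(800,500),interpolation=cv2.INTER_CUBIC))
E
```

```text
(no output)
```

View pics/c4.png

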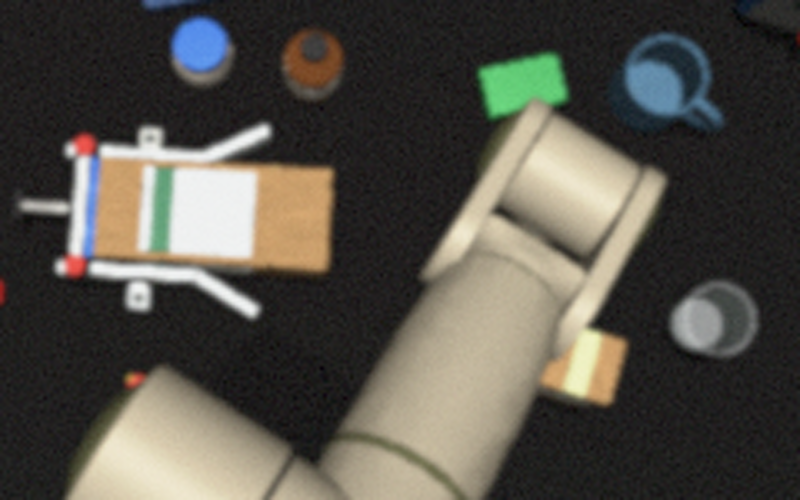

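The carton lies between the guides with its top end at (97,205), against the blue follower. The follower is back against the end stop at about (85,205), and the bystanders haven't moved.

```bash
python3 -c "
from rig import ctrl
print(ctrl.finish_job())"
```

```text
the job is handed in; nothing more can be done
None
```

I tipped the carton over and slid it between the guides until the follower stopped hard. I kept it pressed there at a measured 12–14 N for about a second, after a brief 15 N peak, then let go and handed the job in at about 23 s; the hand-in call returned no verdict.

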